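# Refit the fan relay and hold the warm-air shutter half open

## Robot

A 7-joint arm with a two-finger parallel gripper is mounted at the origin on the work surface. World frame = base frame: x ahead of the robot, y to its left, z up, the work surface at z = 0. Lengths are in m, angles in rad, forces in N, time in s.
With the tool pointing down it reaches from about 0.35 to 0.9 m from the base axis. Payload 8.1 kg.
Tool frame: the origin (TCP) lies on the front face of the gripper's body, between the roots of the fingers; the fingertips stand 66 mm ahead of it and the grasp point (between the pads) lies 47 mm ahead of it (arm.finger_overhang is the distance from the TCP to the fingertips, in m); z points along the fingers, y is the line along which they close (so a half turn about z gives the same grasp; the last joint's range is limited). The gripper opens to 92 mm and grips with 3 to 60 N. Pads are 19 mm wide; open, the fingers measure 130 mm over their backs; the gripper's body (75 mm by 190 mm) begins 47 mm behind the grasp point.
Start: joints at [1.22, 0.434, 0.025, 1.573, -0.012, 1.134, -0.075], TCP at [0.153, -0.606, 0.292] pointing down, gripper open.
Joint ranges: [-2.62, 2.62], [-0.44, 2.09], [-1.27, 1.32], [0.08, 2.57], [-1.32, 4.46], [0.12, 2], [-2.74, 2.74]. Speed limits (rad/s): [2.22, 2.22, 3.01, 3.01, 3.14, 3.14, 3.14].

## Interface

Orientations are given as a rotation vector (axis times angle).
In Python, from cell import readout, cams, workorder, spotter, arm gives the robot as it stands.
- The arm moves only by the tool creep_tool, called after "Emit:" as name(argument=value, ...) on one line, values as JSON. Schema: {"type":"object","properties":{"segments":{"type":"array","items":{"type":"array","items":{"type":"number"},"minItems":5,"maxItems":5},"minItems":1,"maxItems":10},"grip_force":{"type":"number"},"only":{"type":"string"},"quiet":{"type":"boolean"},"lines":{"type":"string"}},"required":["segments"],"additionalProperties":false}. segments is a list of rows, 1 to 10 of them, each of 5 numbers: dx, dy, dz in shares of the most that a row can go, 1 being 50 mm, then a turn about the tool's z in shares of 180 degrees (1.0 is 180 degrees), then the opening from 0.0 (shut) to 1.0 (fully open); each row shifts and turns the commanded pose from where the row before left it, along the tool's axes as they then stand; what a row does not reach is not made up. A row lasts 1/10 s, in which the tool goes at most 0.05 m and 0.15 rad, less where a joint would pass 70% of its speed; a pose out of reach is approached as far as the arm can. The fingers move at their own pace and stop on an object; grip_force is the grip in N (left out, the last holds). Time passes only in rows, so rows that do not move let the fingers close. The tool returns the time, the measured TCP pose, the force, the opening and the grip force at its end. only (a regular expression) keeps the lines of the reply that match it, lines (a string "A,B") keeps lines A to B, and quiet returns only ok. Shift and turn numbers lie between -1 and 1, and a call with a number outside is refused. Input that does not fit is refused with a message, and nothing moves.
- readout.observe(): the state, without advancing time (a new reading comes with each control period).
- cams.get_image(name): name is "scene" or "top" or "wrist"; returns a dict with "image" (384x512x3 uint8, blue, green, red), "fx", "fy", "cx", "cy" (pixels), "cam_to_world" (4x4, takes a point from camera to world coordinates); the wrist camera has in their place "mount" (4x4, takes a point from camera to tool coordinates, whose origin is the TCP and whose axes are the flange's). Camera axes: x right, y down, z forward; pixel columns grow to the right and rows downward; lengths in m; the calibration is good to about 2 mm. A picture is of the moment at which its call begins: read the wrist's pose just before it. There is no depth.
- workorder.sign_off(): hands the job in; it is judged then, once.
Trained networks look in a picture, given as the dict that the camera call returned (one of the last four; its "shot" number tells which), for a name from the list of things; names that differ only in an ending like _2 or _b are one class to them, and where a whole thing is asked for, a point or a joint stands for the part that bears it (a point fixed in the world has none). Each returns a list of dicts, best first, with "score" (0 to 1); they miss things now and then, are a little off and sometimes report something else, mostly with a low value. They report only what shows in the picture. A call takes as long as a camera call. They do not tell look-alikes from the thing itself.
- spotter.boxes_of(picture, name): "centre" ([x, y, z] in m, in the coordinates of the camera as it stood for that picture, good to about 4 mm: the middle of the surface that is visible of it).
The state is a dict: "clock": time; "joints": joint angles; "dq": joint speeds; "joint_efforts": joint torques, N m; "position": TCP position; "ee_rot": TCP orientation; "force": force on the tool from outside, world axes, zero at the start; "ft_torque": the same for the moment, N m; "width": opening from 0.0 (shut) to 1.0 (fully open); "gripper_force": force on a finger pad.
Only numpy, scipy, OpenCV 4.12 (cv2) and the standard library are available. Lean on these libraries where they do the work, as an engineer would, in place of code of your own. Each camera call takes 0.05 s, during which the arm holds its last target. There are 200 camera calls.

## Task

The display case's warm-air fan is being tested: drop the yellow relay fully home into the pocket of the black socket, then swing the red-knobbed lever fully shut across its top so that it is locked in. Then slide the blue-tabbed shutter of the warm-air outlet against its spring to half of its travel (the orange line beneath its tab level with the orange marks on the rails) and finish while holding it there: do not let go, because the spring would close it. Leave the paper cup, the jam jar and the pastry board where they stand.

Things in the scene. Friction and masses are not known exactly. Their poses are not given: they have to be found in the camera images.
- relay: loose fan relay: yellow block with a black foot and a white patch on top, 28 (its x) x 40 (its y) x 54 mm high, about 70 g, standing upright on the counter. Origin: centre of its underside. It fits the pocket either way round (half turn).
- socket: fixed black socket block, 70 (x) x 135 (y) x 30 mm high, on a thin aluminium plate. Origin: centre of its underside, on the counter. The pocket is in the centre of its top: 32 (x) x 44 mm (y), 22 mm deep, square-edged, with a white outline. A 16 mm thick pivot post stands at y = +52 mm. It can stand left or right of the relay, the outlet being on the other side.
- socket_seat (a point): centre of the pocket's floor, 8 mm above the counter; its axes are the socket's. The relay's origin is here when it is fully home, and its top is then 62 mm above the counter, 32 mm above the block.
- lever (a joint): locking lever's angle, rad, about an upright axis at socket x = 0, y = +52 mm. 0 = shut (points to socket -y, across the relay); opens to 2.2. At angle a the knob is at socket x = -110 sin a, y = 52 - 110 cos a (mm). Starts at 1.6 to 2.0; slight friction, stays where left. Steel bar 12 mm wide, 65 to 73 mm above the counter, 3 mm over a seated relay; one not home blocks it.
- lever_knob (a point): middle of the lever's red upright round knob: 14 mm diameter, 36 mm high (73 to 109 mm above the counter, this point at 91 mm), 110 mm from the pivot axis.
- vent: fixed warm-air outlet: dark steel box 110 (x) x 200 (y) x 50 mm high, black rails up to 58 mm above the counter along its two long sides, with an orange mark across each rail at half travel (y = -10 mm) and white marks at closed (y = -50 mm) and fully open (y = +30 mm). Origin: centre of its underside, on the counter.
- shutter_travel (a joint): travel of the aluminium sprung shutter on the outlet's top, m: 0 = closed (start), growing as it slides to the outlet's +y; 0.040 = half, 0.080 = fully open. The spring pulls it closed: 3 N at 0, rising 1.2 N per 10 mm to 7.8 N at half, 12.6 N at the end. An orange line across the shutter, under the tab's middle, meets the orange marks at half travel.
- shutter: the sliding shutter: aluminium plate 82 (x) x 84 (y) x 4 mm with a blue upright tab on its middle, to be pinched or pushed: 36 (x) x 12 (y, the sliding direction) x 40 mm high, 54 to 94 mm above the counter. Axes as the outlet's. Origin: centre of the plate's underside, 50 mm above the counter, at outlet x = 0, y = -50 mm + travel.
- shutter_tab (a point): middle of the shutter's blue tab, 74 mm above the counter, straight above the shutter's origin.
- snack_cup: bystander: brown paper cup, 80 mm diameter, 110 mm high, loose. Origin: centre of its underside.
- jam_jar: bystander: amber jar with white cap, 64 mm diameter, 80 mm high, loose. Origin: centre of its underside.
- pastry_board: bystander: bamboo board 130 x 130 x 18 mm with a pastry 45 mm high in all, loose. Origin: centre of its underside.
There are look-alikes about, which are no part of the job. What is shaped like the vent but pink is not meant.

How it is judged:
On the way, in this order (a step that is already met when the one before it is completed fails the run):
1. the relay stands fully home in the socket's pocket (z of relay in the frame of socket_seat below 0.003 m and horizontal distance between relay and socket_seat below 0.005 m and angle between relay's own z axis and vertical below 0.1 rad), for 0.2 s.
2. the lever is swung shut over the relay (value of joint lever below 0.12 rad), for 0.2 s.
At the end, for the whole second after the job is handed in: The relay is fully home in the pocket (within 3 mm of the floor, 5 mm of its centre, upright within 0.1 rad), the lever is shut (under 0.12 rad), and the fingers are holding the shutter's tab (at least 3 N) at half travel, 34 to 46 mm of 80, through the last second (all of step 1 and value of joint lever below 0.12 rad and value of joint shutter_travel between 0.034 and 0.046 m and contact force between the fingers and shutter above 3 N); the arm keeps its last pose, push and grip.
It fails at once if the paper cup is pushed or tipped (distance of snack_cup from where it was at the start of the episode above 0.03 m or angle between snack_cup's own z axis and vertical above 0.5 rad).
It fails at once if the jam jar is pushed or tipped (distance of jam_jar from where it was at the start of the episode above 0.03 m or angle between jam_jar's own z axis and vertical above 0.5 rad).
It fails at once if the pastry board is pushed or tipped (distance of pastry_board from where it was at the start of the episode above 0.03 m or angle between pastry_board's own z axis and vertical above 0.5 rad).
It also fails if it takes over 64 s, if anything falls off the work surface, if the arm or the gripper's body presses on something with over 40 N, if the wrist force passes 120 N, or if a joint passes its speed limit or range.

## Working session

There is one attempt and no reset: what is moved stays moved. The work goes in short steps, Python scripts to look and compute and a tool call to move; the robot and the scene stay as the last step left them, time stands still between calls to the robot, and variables do not carry over. Pictures are saved under pics/ and viewed, at most 11 in all, crops included, and the job is handed in when it is done.

```bash
mkdir -p pics; ls; cat > h.py <<'E'
import numpy as np,cv2
from scipy.spatial.transform import Rotation as R
from cell import readout,cams,workorder,spotter,arm
def shot(n):
    o=readout.observe(); p=cams.get_image(n)
    if n=="wrist":
        T=np.eye(4);T[:3,:3]=R.from_rotvec(o["ee_rot"]).as_matrix();T[:3,3]=o["position"]
        p["M"]=T@np.array(p["mount"])
    else: p["M"]=np.array(p["cam_to_world"])
    return p
def find(p,name):
    q={k:v for k,v in p.items() if k!="M"}
    return [(round(d["score"],2),np.round((p["M"]@np.r_[d["centre"],1])[:3],3)) for d in spotter.boxes_of(q,name)]
def ray(p,u,v,z):
    d=p["M"][:3,:3]@np.array([(u-p["cx"])/p["fx"],(v-p["cy"])/p["fy"],1]);o=p["M"][:3,3]
    return (o+d*(z-o[2])/d[2]).round(4)
def pix(p,X):
    c=np.linalg.inv(p["M"])@np.r_[X,1]; return np.array([p["fx"]*c[0]/c[2]+p["cx"],p["fy"]*c[1]/c[2]+p["cy"]])
E
python3 - <<'E'
from h import *
for n in ("top","scene"):
    p=shot(n); cv2.imwrite(f"pics/{n}0.png",p["image"]); print(n,p["M"][:3,3].round(3))
    for k in ("relay","socket","lever","lever_knob","vent","shutter","shutter_tab","snack_cup","jam_jar","pastry_board"): print(k,find(p,k))
o=readout.observe();print(o); print(R.from_rotvec(o["ee_rot"]).as_matrix().round(3))
E
```

```text
pics
top [0.359 0.014 1.351]
relay [(0.51, array([ 0.573, -0.009,  0.051]))]
socket [(0.91, array([ 0.525, -0.22 ,  0.028]))]
lever [(0.48, array([ 0.463, -0.189,  0.074]))]
lever_knob [(0.58, array([ 0.462, -0.188,  0.067]))]
vent [(0.94, array([0.534, 0.252, 0.049])), (0.79, array([0.315, 0.319, 0.048]))]
shutter [(0.81, array([0.53 , 0.207, 0.054])), (0.73, array([0.532, 0.255, 0.049])), (0.58, array([0.304, 0.272, 0.056]))]
shutter_tab [(0.83, array([0.529, 0.21 , 0.055])), (0.61, array([0.309, 0.269, 0.054]))]
snack_cup [(0.88, array([0.728, 0.009, 0.053]))]
jam_jar [(0.79, array([ 0.723, -0.166,  0.08 ])), (0.64, array([0.751, 0.207, 0.021])), (0.34, array([ 0.461, -0.188,  0.066])), (0.32, array([0.526, 0.211, 0.054]))]
pastry_board [(0.75, array([0.756, 0.207, 0.021]))]
scene [ 1.008 -0.338  0.972]
relay [(0.58, array([ 0.58 , -0.017,  0.051]))]
socket [(0.76, array([ 0.534, -0.226,  0.025]))]
lever [(0.54, array([ 0.459, -0.196,  0.072])), (0.16, array([0.536, 0.201, 0.054]))]
lever_knob [(0.61, array([ 0.46 , -0.197,  0.07 ]))]
vent [(0.76, array([0.335, 0.302, 0.048])), (0
[... 507 characters left out ...]
82,  1.57319444, -0.01159952,
        1.1339994 , -0.07507901]), 'dq': array([ 0.00076852,  0.00185613, -0.00243677,  0.00057761,  0.00083248,
       -0.00132206, -0.00181292]), 'joint_efforts': array([-4.62826429e-04, -6.67685866e+01,  9.83392261e-01, -3.14814591e+01,
       -6.07500994e-02,  3.27559537e-02, -1.61452658e-05]), 'position': array([ 0.15324123, -0.60593766,  0.29224726]), 'ee_rot': array([ 3.11747950e+00,  3.88059134e-01, -2.75482355e-05]), 'force': array([-0.54275306, -0.09062255,  0.59981708]), 'ft_torque': array([-0.01147172, -0.0379233 ,  0.03381286]), 'gripper_force': 0.0, 'width': 0.995766370060654}
[[ 0.969  0.245 -0.   ]
 [ 0.245 -0.969 -0.   ]
 [-0.     0.    -1.   ]]
```

View pics/top0.png

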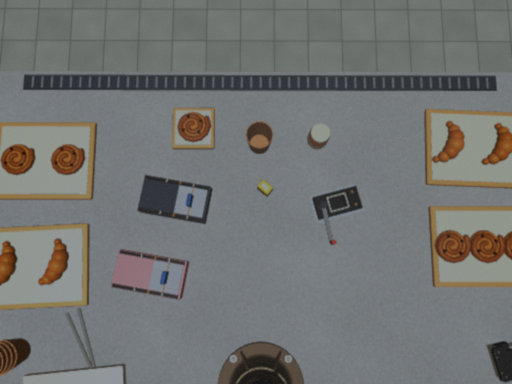

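View pics/scene0.png

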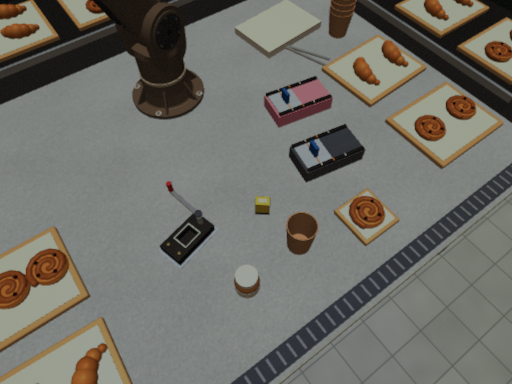

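The top view shows the relay at (265,187), the socket at (337,202) with its lever knob at (333,242), and the dark outlet at (175,199) with its tab at (190,200). The pink look-alike is at (150,273). The scene view agrees. Next I move over the middle of the work area for wrist views.

Units first: shifts go in shares of 50 mm and turns go in shares of 180 degrees. So 0.038 m is 0.76, -0.029 m is -0.58.

Emit:
creep_tool(segments=[[0.76, -0.58, -0.1, 0, 1], [0.76, -0.58, -0.1, 0, 1], [0.76, -0.58, -0.1, 0, 1], [0.76, -0.58, -0.1, 0, 1], [0.76, -0.58, -0.1, 0, 1], [0.76, -0.58, -0.1, 0, 1], [0.76, -0.58, -0.1, 0, 1], [0.76, -0.58, -0.1, 0, 1], [0.76, -0.58, -0.1, 0, 1], [0.76, -0.58, -0.1, 0, 1]])

```text
clock: 2.1
position: [0.4515, -0.23, 0.3428]
ee_rot: [3.117, 0.388, 0.001]
force: [0.7, -1.8, 0.9]
width: 1.0
gripper_force: 0.0
```

```bash
python3 - <<'E'
from h import *
p=shot("wrist"); cv2.imwrite("pics/w0.png",p["image"]); print(p["M"].round(3),p["fx"]); print(p["mount"])
for k in ("relay","socket","lever_knob"): print(k,find(p,k))
E
```

```text
[[ 0.245 -0.926 -0.286  0.529]
 [-0.97  -0.234 -0.073 -0.21 ]
 [ 0.     0.295 -0.955  0.435]
 [ 0.     0.     0.     1.   ]] 308.81459834595967
[[-4.11427009e-06 -9.55345989e-01 -2.95489494e-01  8.03213165e-02]
 [ 9.99999951e-01  8.81655652e-05 -2.98971337e-04 -4.75348287e-04]
 [ 3.11673066e-04 -2.95489481e-01  9.55345942e-01 -9.17665257e-02]
 [ 0.00000000e+00  0.00000000e+00  0.00000000e+00  1.00000000e+00]]
relay [(0.57, array([ 0.567, -0.019,  0.054]))]
socket [(0.62, array([ 0.527, -0.219,  0.027]))]
lever_knob [(0.88, array([ 0.466, -0.191,  0.076]))]
```

View pics/w0.png

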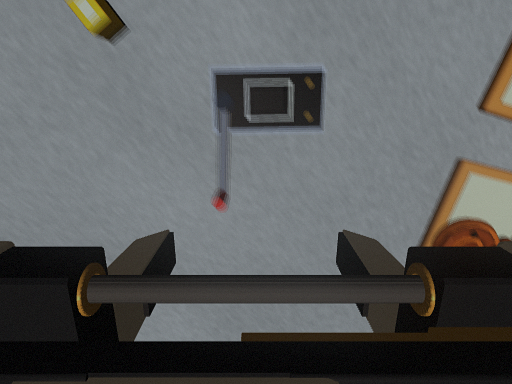

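The wrist view shows the socket at (268,99), its pivot at the left end (222,98), and the knob at (220,200). The relay is partly out of view at the top left. I take a still view here, then move toward the relay.

In the tool's units: -0.042 m is -0.84, 0.01 m is 0.2.

```bash
cat >> h.py <<'E'
def rect(p,mask,z,minA=60):
    out=[]
    for c in cv2.findContours(mask.astype(np.uint8),cv2.RETR_EXTERNAL,cv2.CHAIN_APPROX_NONE)[0]:
        if cv2.contourArea(c)<minA: continue
        W=np.array([ray(p,u,v,z)[:2] for u,v in c[:,0,:]],np.float32)
        (cx,cy),(w,h),a=cv2.minAreaRect(W*1000)
        out.append((np.round([cx,cy,w,h,a],1),c[:,0].mean(0).round()))
    return out
def hsv(p): return cv2.cvtColor(p["image"],cv2.COLOR_BGR2HSV)
E
python3 - <<'E'
from h import *
p=shot("wrist"); print(p["M"][:3].round(4).tolist()); np.save("pics/s0.npy",dict(p),allow_pickle=True)
I=p["image"].astype(int); H=hsv(p)
roi=np.zeros(H.shape[:2],bool); roi[40:230,180:350]=1
m=(H[...,2]<70)&roi; print("dark@30",rect(p,cv2.morphologyEx(m.astype(np.uint8),cv2.MORPH_CLOSE,np.ones((9,9))),.03))
sub=p["image"][50:150,190:340]; cv2.imwrite("pics/c0.png",cv2.resize(sub,None,fx=5,fy=5,interpolation=cv2.INTER_CUBIC))
red=((H[...,0]<8)|(H[...,0]>172))&(H[...,1]>130)&roi; print("red",rect(p,red,.109,20), rect(p,red,.091,20))
E
```

```text
[[0.248, -0.9255, -0.2861, 0.5288], [-0.9688, -0.237, -0.0732, -0.2103], [-0.0001, 0.2953, -0.9554, 0.4341]]
dark@30 [(array([ 391.4, -200.6,   15.3,   15.8,   86.8]), array([224., 199.])), (array([ 522.8, -231.9,   81.9,  134.7,   16. ]), array([265., 105.]))]
red [(array([ 408.1, -201.8,   12.3,   12.4,   85.1]), array([221., 206.]))] [(array([ 401.4, -201.4,   13. ,   13.1,   84.1]), array([221., 206.]))]
```

Emit:
creep_tool(segments=[[0.2, -0.84, 0, 0, 1], [0.2, -0.84, 0, 0, 1], [0.2, -0.84, 0, 0, 1], [0.2, -0.84, 0, 0, 1], [0, 0, 0, 0, 1], [0, 0, 0, 0, 1], [0, 0, 0, 0, 1]])

```text
clock: 3.05
position: [0.4479, -0.0611, 0.3421]
ee_rot: [3.117, 0.383, -0.001]
force: [0.1, 0.2, 0.6]
width: 1.003
gripper_force: 0.0
```

```bash
python3 - <<'E'
from h import *
p=shot("wrist"); np.save("pics/s1.npy",dict(p),allow_pickle=True); H=hsv(p)
y=(H[...,0]>20)&(H[...,0]<35)&(H[...,1]>120); print("yel",rect(p,y,.054))
cv2.imwrite("pics/w1.png",p["image"])
for k in ("relay","socket","snack_cup","shutter_tab"): print(k,find(p,k))
a=cv2.resize(p["image"],(800,600)); c=cv2.imread("pics/c0.png"); c=cv2.resize(c,(450,300)); a[300:,:450]=c; cv2.imwrite("pics/m1.png",a)
E
```

```text
yel [(array([570.8, -13.4,  42.5,  27.5,  50.8]), array([242.,  52.]))]
relay [(0.71, array([ 0.57 , -0.01 ,  0.055])), (0.46, array([0.526, 0.2  , 0.053]))]
socket [(0.87, array([ 0.525, -0.216,  0.027]))]
snack_cup []
shutter_tab [(0.89, array([0.314, 0.242, 0.055])), (0.77, array([0.529, 0.199, 0.053]))]
```

View pics/m1.png

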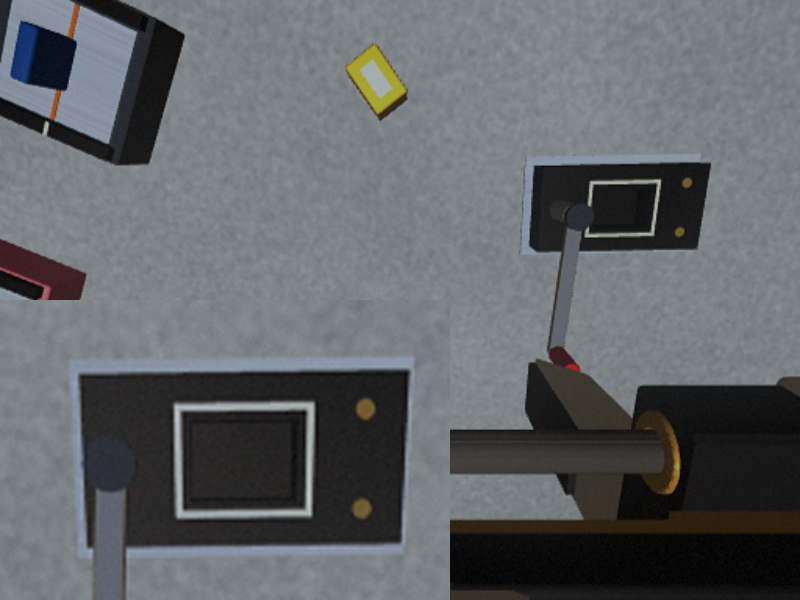

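The picture shows the relay's top at about (241,52) in wrist pixels. The white outline of the pocket is clear, and the lever's pivot is at the outline's left. Next I compute the poses from these two wrist views and the fixed cameras.

```bash
cat >> h.py <<'E'
def tri(obs):  # [(p,(u,v))..] least squares ray intersection
    A=np.zeros((3,3));b=np.zeros(3)
    for p,(u,v) in obs:
        d=p["M"][:3,:3]@np.array([(u-p["cx"])/p["fx"],(v-p["cy"])/p["fy"],1]);d/=np.linalg.norm(d);P=np.eye(3)-np.outer(d,d);A+=P;b+=P@p["M"][:3,3]
    return np.linalg.solve(A,b).round(4)
E
python3 - <<'E'
from h import *
s=[np.load(f"pics/s{i}.npy",allow_pickle=True).item() for i in (0,1)]
cent=[]
for p,(x0,x1,y0,y1) in zip(s,[(225,310,60,130),(360,440,100,165)]):
    H=hsv(p); roi=np.zeros(H.shape[:2],bool)
    X=pix(p,[.527,-.22,.03]);roi[int(X[1])-35:int(X[1])+35,int(X[0])-40:int(X[0])+40]=1
    m=(H[...,2]>150)&(H[...,1]<60)&roi
    n,l,st,_=cv2.connectedComponentsWithStats(m.astype(np.uint8)); 
    for r in rect(p,m,.03,150): print("outline",r)
    print("@20",rect(p,m,.02,150),X)
    big=max(cv2.findContours(m.astype(np.uint8),cv2.RETR_EXTERNAL,cv2.CHAIN_APPROX_NONE)[0],key=cv2.contourArea)
    mo=cv2.moments(big); cent.append((p,(mo["m10"]/mo["m00"],mo["m01"]/mo["m00"])))
print("tri outline",tri(cent))
rc=[]
for p in (s[1],shot("top"),shot("scene")):
    X=pix(p,[.571,-.0135,.054]);H=hsv(p);roi=np.zeros(H.shape[:2],bool);roi[max(0,int(X[1])-30):int(X[1])+30,int(X[0])-30:int(X[0])+30]=1
    m=(H[...,1]<70)&(H[...,2]>140)&roi&(cv2.morphologyEx(((H[...,0]>20)&(H[...,0]<35)&(H[...,1]>110)).astype(np.uint8),cv2.MORPH_CLOSE,np.ones((15,15)))>0)
    v,u=np.nonzero(m); print(len(u),u.mean(),v.mean()); rc.append((p,(u.mean(),v.mean())))
    if len(rc)==1: print("patch",rect(p,m,.054,30))
print("tri patch",tri(rc[:2]),tri([rc[0],rc[2]]),tri(rc))
print(readout.observe()["joints"])
E
```

```text
outline (array([ 528.9, -230.1,   44.6,   57.2,   14.6]), array([271., 103.]))
outline (array([ 562.1, -209.3,    4.6,   96.4,   14.4]), array([262.,  71.]))
@20 [(array([ 528.9, -230.6,   45.7,   58.6,   14.6]), array([271., 103.])), (array([ 562.9, -209.3,    4.7,   98.8,   14.4]), array([262.,  71.]))] [262.63710568 102.35439078]
outline (array([ 563.1, -204.9,    6.8,   99.2,   15.1]), array([389., 102.]))
@20 [(array([ 564. , -209. ,    7. ,  101.6,   15.1]), array([389., 102.]))] [390.22443766 132.81985375]
tri outline [ 0.5481 -0.2277 -0.0162]
234 240.24786324786325 50.35042735042735
patch [(array([571.9, -12.1,  23.4,  11.5,  50.3]), array([240.,  50.]))]
32 264.46875 186.09375
30 262.46666666666664 200.3
tri patch [ 0.5764 -0.0094  0.023 ] [ 0.5721 -0.0121  0.0521] [ 0.572  -0.0107  0.0504]
[ 0.32692623  0.13383171 -0.34975195  1.87185907  0.05027049  1.14452388
 -1.36475909]
```

In the tool's units: 0.033 m is 0.66, 0.02 m is 0.4, -0.127 rad / 3.1416 = -0.0404.

Emit:
creep_tool(segments=[[0.66, -0.08, 0, 0, 1], [0.66, -0.08, 0.4, 0, 1], [0.66, -0.08, 0.4, 0, 1], [0.66, -0.1, 0.4, 0, 1], [0, 0, 0.4, -0.0404, 1], [0, 0, 0.4, -0.0404, 1], [0, 0, 0.4, -0.0404, 1], [0, 0, 0.4, -0.0404, 1], [0, 0, 0, -0.0401, 1], [0, 0, 0, 0, 1]], grip_force=20)

```text
clock: 4.4
position: [0.5717, -0.0104, 0.2014]
ee_rot: [-2.839, -1.343, 0.002]
force: [-0.1, -0.3, 0.6]
width: 0.994
gripper_force: 0.0
```

Emit:
creep_tool(segments=[[0, 0, 0, 0, 1], [0, 0, 0, 0, 1]])

```text
clock: 4.6
position: [0.5723, -0.0101, 0.2027]
ee_rot: [2.843, 1.336, 0.001]
force: [-0.6, 0.2, 0.4]
width: 0.999
gripper_force: 0.0
```

```bash
cat >> h.py <<'E'
def totool(dw):
    o=readout.observe(); M=R.from_rotvec(o["ee_rot"]).as_matrix(); return (M.T@np.r_[dw,0][:3]).round(4), np.degrees(np.arctan2(M[1,0],M[0,0])).round(2)
E
python3 - <<'E'
from h import *
p=shot("wrist"); np.save("pics/s2.npy",dict(p),allow_pickle=True); H=hsv(p)
ye=(H[...,0]>20)&(H[...,0]<35)&(H[...,1]>110); print("yel",rect(p,ye,.054))
f=cv2.morphologyEx(ye.astype(np.uint8),cv2.MORPH_CLOSE,np.ones((25,25)))>0
m=(H[...,1]<70)&(H[...,2]>140)&f
r=rect(p,m,.054);print("patch",r)
v,u=np.nonzero(m);q=np.load("pics/s1.npy",allow_pickle=True).item();print("tri",tri([(p,(u.mean(),v.mean())),(q,(240.25,50.35))]))
o=readout.observe();d=r[0][0][:2]/1000-o["position"][:2];print(o["position"],d,totool(d),o["joints"][6])
cv2.imwrite("pics/w2.png",p["image"])
E
```

```text
yel [(array([575.8,  -8. ,  47.4,  26.9,  49.6]), array([256., 192.]))]
patch [(array([572. , -12.1,  23.6,  11.6,  50.7]), array([257., 203.]))]
tri [ 0.5721 -0.012   0.0532]
[ 0.57229208 -0.01009374  0.20276065] [-0.00029208 -0.00200626] (array([-0.0017,  0.0011,  0.    ]), np.float64(50.38)) -1.0203956598583912
```

View pics/w2.png

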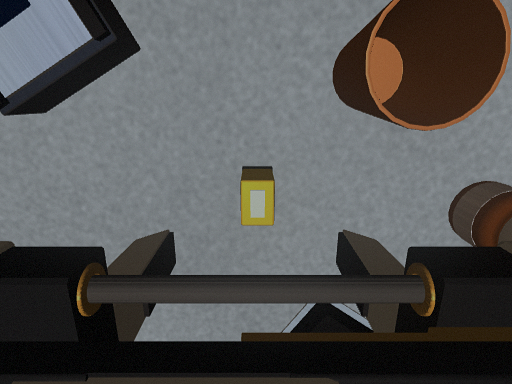

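The relay is centred between the fingers at (257,203) and square to them. I descend and grip.

In the tool's units: 0.03 m is 0.6, -0.0017 m is -0.034.

Emit:
creep_tool(segments=[[-0.034, 0.02, 0.5, 0, 1], [0, 0, 0.6, 0, 1], [0, 0, 0.6, 0, 1], [0, 0, 0.4, 0, 1], [0, 0, 0.12, 0, 1], [0, 0, 0, 0, 0.2], [0, 0, 0, 0, 0.1], [0, 0, 0, 0, 0.1], [0, 0, 0, 0, 0.1], [0, 0, 0, 0, 0.1]], grip_force=20)

```text
clock: 5.65
position: [0.572, -0.0121, 0.0919]
ee_rot: [2.841, 1.34, 0.001]
force: [0.8, -0.8, 0.6]
width: 0.616
gripper_force: 0.0
```

Emit:
creep_tool(segments=[[0, 0, 0, 0, 0.1], [0, 0, 0, 0, 0.1], [0, 0, 0, 0, 0.1], [0, 0, 0, 0, 0.1]])

```text
clock: 6.05
position: [0.5716, -0.0121, 0.0912]
ee_rot: [2.841, 1.341, -0.0]
force: [0.1, -0.9, 0.4]
width: 0.306
gripper_force: 20.0
```

In the tool's units: -0.039 m is -0.78, -0.035 m is -0.7, -0.135 rad / 3.1416 = -0.043.

Emit:
creep_tool(segments=[[0, 0, -0.6, 0, 0.1], [0, 0, -0.7, 0, 0.1], [0, 0, -0.7, 0, 0.1], [0, 0, -0.6, 0, 0.1], [-0.78, 0.42, 0, 0, 0.1], [-0.78, 0.42, 0, 0, 0.1], [-0.78, 0.42, 0, 0, 0.1], [-0.78, 0.42, 0, 0, 0.1], [-0.78, 0.42, 0, 0, 0.1], [0, 0, 0, -0.043, 0.1]])

```text
clock: 7.05
position: [0.5262, -0.2372, 0.2206]
ee_rot: [2.749, 1.516, -0.006]
force: [0.1, -0.4, -1.0]
width: 0.308
gripper_force: 20.0
```

Emit:
creep_tool(segments=[[0, 0, 0, -0.043, 0.1], [0, 0, 0, -0.043, 0.1], [0, 0, 0, -0.043, 0.1], [0, 0, 0, -0.043, 0.1], [0, 0, 0, -0.043, 0.1], [0, 0, 0, -0.0427, 0.1], [0, 0, 0, 0, 0.1], [0, 0, 0, 0, 0.1], [0, 0, 0, 0, 0.1]])

```text
clock: 7.95
position: [0.5287, -0.2293, 0.2212]
ee_rot: [-1.925, -2.483, 0.0]
force: [-0.4, 0.2, -1.0]
width: 0.305
gripper_force: 20.0
```

```bash
python3 - <<'E'
from h import *
p=shot("wrist"); np.save("pics/s3.npy",dict(p),allow_pickle=True); o=readout.observe(); print(o["position"],totool([0,0]),o["gripper_force"],o["joints"][6])
H=hsv(p);m=(H[...,2]>140)&(H[...,1]<60)
for r in rect(p,m,.03,40): print(r)
print(pix(p,[.529,-.23,.03])); cv2.imwrite("pics/w3.png",p["image"])
E
```

```text
[ 0.52868138 -0.22926774  0.22121599] (array([0., 0., 0.]), np.float64(104.47)) 19.995945990085602 0.2249234137015714
(array([ 773.2, -325.5,   60.1,   47.6,   14.4]), array([451., 320.]))
(array([ 565.7, -372.6,   85.5,   35.3,   14.4]), array([255., 320.]))
(array([ 361.2, -431.6,   60.2,   47.6,   14.4]), array([ 62., 322.]))
(array([ 549. , -308.2,   25.7,   24.4,   14.4]), array([255., 263.]))
(array([ 526.9, -222.9,   45.4,   43.1,   15.3]), array([256., 173.]))
(array([ 521. , -198.8,  513.5,  250.2,   14.4]), array([261., 136.]))
[255.51053831 188.3153022 ]
```

View pics/w3.png

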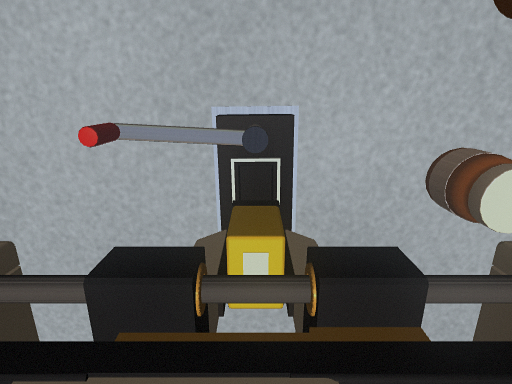

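The picture shows the relay held above the pocket, with the outline's far edge at row 160, columns 232–280. I refine the pocket centre from the still views.

```bash
python3 - <<'E'
from h import *
yaw=np.radians(14.5);ex=np.array([np.cos(yaw),np.sin(yaw)]);ey=np.array([-ex[1],ex[0]]);c0=np.array([.529,-.23])
for i in (0,1,3):
    p=np.load(f"pics/s{i}.npy",allow_pickle=True).item()
    # rectify the plane z=.03 in socket axes, 0.25mm/px, 120(x)x160(y)
    S=.0005; W=np.array([[-.06,-.085],[.06,-.085],[.06,.085],[-.06,.085]])
    src=np.float32([pix(p,np.r_[c0+a*ex+b*ey,.03]) for a,b in W])
    dst=np.float32([[(a+.06)/S,(.085-b)/S] for a,b in W])
    I=cv2.warpPerspective(p["image"],cv2.getPerspectiveTransform(src,dst),(240,340),flags=cv2.INTER_CUBIC)
    g=cv2.cvtColor(I,cv2.COLOR_BGR2GRAY); g=cv2.copyMakeBorder(g,0,0,0,0,cv2.BORDER_CONSTANT)
    cv2.imwrite(f"pics/r{i}.png",g)
    fx=lambda k:round((k*S-.06)*1000,1); fy=lambda k:round((.085-k*S)*1000,1)
    from scipy.signal import find_peaks
    rows=slice(130,190) if i<3 else slice(110,130); col=g[rows].mean(0); row=g[:,108:135].mean(1)
    for nm,a,f in (("x",col,fx),("y",row,fy)):
        pk,pr=find_peaks(a,prominence=15); print(i,nm,"peaks",[(f(k),int(a[k])) for k in pk],"steps",[f(k) for k in find_peaks(abs(np.gradient(a)),height=5,distance=4)[0]])
h=np.hstack([cv2.imread(f"pics/r{i}.png") for i in (0,1,3)]); cv2.imwrite("pics/rect.png",h)
E
```

```text
0 x peaks [(np.float64(-38.0), 147), (np.float64(-22.0), 173), (np.float64(20.5), 176), (np.float64(36.5), 151)] steps [np.float64(-35.5), np.float64(-23.5), np.float64(-20.5), np.float64(-15.5), np.float64(14.5), np.float64(19.5), np.float64(22.5), np.float64(34.5)]
0 y peaks [(np.float64(69.0), 149), (np.float64(27.5), 177), (np.float64(19.5), 39), (np.float64(-27.5), 186), (np.float64(-68.5), 147)] steps [np.float64(67.5), np.float64(29.0), np.float64(25.5), np.float64(-20.0), np.float64(-26.0), np.float64(-29.0), np.float64(-31.5), np.float64(-67.5)]
1 x peaks [(np.float64(-36.5), 151), (np.float64(-21.5), 170), (np.float64(21.0), 185), (np.float64(36.5), 152)] steps [np.float64(-37.0), np.float64(-35.0), np.float64(-25.5), np.float64(-23.0), np.float64(-20.0), np.float64(18.0), np.float64(20.0), np.float64(22.5), np.float64(35.5), np.float64(42.5)]
1 y peaks [(np.float64(76.5), 155), (np.float64(48.5), 51), (np.float64(27.5), 93), (np.float64(-27.0), 188)] steps [np.float64(82.0), np.float64(77.5), np.float64(75.5), np.float64(29.0), np.float64(26.5), np.float64(-25.5), np.float64(-28.5), np.float64(-31.0), np.float64(-67.0)]
3 x peaks [(np.float64(-36.0), 189), (np.float64(-33.0), 47), (np.float64(-22.5), 200), (np.float64(21.5), 198), (np.float64(36.0), 179)] steps [np.float64(-39.0), np.float64(-35.5), np.float64(-23.0), np.float64(-20.5), np.float64(19.5), np.float64(22.5), np.float64(24.5), np.float64(34.5), np.float64(38.0)]
3 y peaks [(np.float64(70.0), 177), (np.float64(55.0), 58), (np.float64(28.0), 211), (np.float64(-55.5), 161)] steps [np.float64(69.0), np.float64(34.5), np.float64(29.0), np.float64(26.0), np.float64(-17.5), np.float64(-49.5), np.float64(-68.0)]
```

View pics/rect.png

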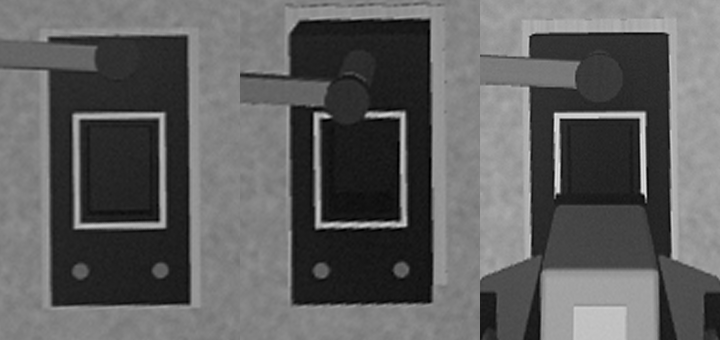

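```bash
python3 - <<'E'
from h import *
p=np.load("pics/s3.npy",allow_pickle=True).item();H=hsv(p);m=(H[...,2]>140)&(H[...,1]<60);m[:240]=0;m[276:]=0;m[:,:230]=0;m[:,285:]=0
r=rect(p,m,.1842,40)[0]; print(r)
o=readout.observe();t=np.array([.5285,-.2299]);print("tool at relay",totool(r[0][:2]/1000-o["position"][:2]),"to go",totool(t-o["position"][:2]),totool(t-r[0][:2]/1000),o["position"])
E
```

```text
(array([ 527. , -222.6,   11.7,   11.2,   14.3]), array([255., 263.]))
tool at relay (array([ 0.0069,  0.    , -0.    ]), np.float64(104.47)) to go (array([-0.0006, -0.0003,  0.    ]), np.float64(104.47)) (array([-0.0074, -0.0004,  0.    ]), np.float64(104.47)) [ 0.52868138 -0.22926774  0.22121599]
```

In the tool's units: 0.03 m is 0.6, -0.001 m is -0.02.

Emit:
creep_tool(segments=[[-0.02, -0.006, 0.4, 0, 0.1], [0, 0, 0.6, 0, 0.1], [0, 0, 0.6, 0, 0.1], [0, 0, 0.3, 0, 0.1], [0, 0, 0, 0, 0.1], [0, 0, 0.1, 0, 0.1], [0, 0, 0.1, 0, 0.1], [0, 0, 0.1, 0, 0.1]])

```text
clock: 8.8
position: [0.5293, -0.2305, 0.1119]
ee_rot: [1.92, 2.484, 0.001]
force: [0.3, 0.0, -1.0]
width: 0.304
gripper_force: 20.0
```

In the tool's units: 0.005 m is 0.1, 0.004 m is 0.08.

Emit:
creep_tool(segments=[[0, 0, 0.1, 0, 0.1], [0, 0, 0.08, 0, 0.1], [0, 0, 0.06, 0, 0.1], [0, 0, 0.04, 0, 0.1], [0, 0, 0, 0, 0.1]])

```text
clock: 9.3
position: [0.5287, -0.2304, 0.0986]
ee_rot: [1.921, 2.485, -0.002]
force: [-5.2, -0.0, 17.6]
width: 0.303
gripper_force: 20.0
```

In the tool's units: -0.03 m is -0.6, -0.02 m is -0.4.

Emit:
creep_tool(segments=[[0, 0, -0.02, 0, 0.1], [0, 0, 0, 0, 0.5], [0, 0, 0, 0, 0.5], [0, 0, 0, 0, 0.5], [0, 0, 0, 0, 0.5], [0, 0, -0.4, 0, 0.5], [0, 0, -0.6, 0, 0.5], [0, 0, -0.6, 0, 0.5], [0, 0, -0.4, 0, 0.5], [0, 0, 0, 0, 0.5]])

```text
clock: 10.3
position: [0.5302, -0.2305, 0.2011]
ee_rot: [1.918, 2.482, 0.002]
force: [-0.1, -0.5, -0.1]
width: 0.497
gripper_force: 0.0
```

```bash
python3 - <<'E'
from h import *
p=shot("wrist"); np.save("pics/s4.npy",dict(p),allow_pickle=True);H=hsv(p); o=readout.observe();print(o["position"],o["width"])
ye=(H[...,0]>20)&(H[...,0]<35)&(H[...,1]>110);f=cv2.morphologyEx(ye.astype(np.uint8),cv2.MORPH_CLOSE,np.ones((25,25)))>0
m=(H[...,1]<70)&(H[...,2]>140)&f
print("patch",rect(p,m,.062),rect(p,ye,.062)); v,u=np.nonzero(m)
q=shot("scene");X=pix(q,[.5285,-.23,.062]);H=hsv(q);ye=(H[...,0]>20)&(H[...,0]<35)&(H[...,1]>110)
print("scene",X,rect(q,ye,.062,20))
red=lambda H:((H[...,0]<8)|(H[...,0]>172))&(H[...,1]>150)
H=hsv(p);print("red",rect(p,red(H)&(np.arange(512)[None]<200),.109,30))
E
```

```text
[ 0.52933688 -0.23051473  0.19936989] 0.5016530377471355
patch [(array([ 528.6, -229.6,   11.3,   22.6,   14.5]), array([253., 204.]))] [(array([ 527.5, -224.9,   27.4,   47.9,   14.3]), array([253., 195.]))]
scene [185.17225265 229.20529015] [(array([ 538.3, -238.2,   44.6,   41.1,   15.5]), array([184., 234.]))]
red [(array([ 411.8, -199.6,   19.8,   12.8,   22.3]), array([ 72., 132.]))]
```

The relay is home at (528.6, -229.6) mm. Next I go above the lever knob and turn the gripper so that its closing direction runs along the knob's arc.

In the tool's units: -0.037 m is -0.74, -0.036 m is -0.72, 0.14 rad / 3.1416 = 0.0446.

Emit:
creep_tool(segments=[[0.4, -0.72, -0.1, 0, 0.5], [0.4, -0.72, 0, 0, 0.5], [0.372, -0.74, 0, 0, 0.5], [0, 0, 0, 0.0446, 0.5], [0, 0, 0, 0.0446, 0.5], [0, 0, 0, 0.0446, 0.5], [0, 0, 0, 0.0446, 0.5], [0, 0, 0, 0.0446, 0.5], [0, 0, 0, 0.0446, 0.5], [0, 0, 0, 0.0446, 0.5]])

```text
clock: 11.4
position: [0.4076, -0.201, 0.202]
ee_rot: [-2.867, -1.28, 0.002]
force: [0.2, 0.2, -0.2]
width: 0.499
gripper_force: 0.0
```

Emit:
creep_tool(segments=[[0, 0, 0, 0.0446, 0.5], [0, 0, 0, 0.0446, 0.5], [0, 0, 0, 0.0446, 0.5], [0, 0, 0, 0.0446, 0.5], [0, 0, 0, 0.0255, 0.5], [0, 0, 0, 0, 0.5], [0, 0, 0, 0, 0.5]])

```text
clock: 12.1
position: [0.4079, -0.2009, 0.2025]
ee_rot: [-3.124, -0.327, 0.002]
force: [0.0, 0.6, -0.1]
width: 0.503
gripper_force: 0.0
```

```bash
python3 - <<'E'
from h import *
p=shot("wrist");H=hsv(p);o=readout.observe();print(o["position"],o["joints"][6])
red=((H[...,0]<8)|(H[...,0]>172))&(H[...,1]>150)&(H[...,2]>60)
for r in rect(p,red,.109,30): print("red",r,totool(r[0][:2]/1000-o["position"][:2]), np.ptp(np.array(np.nonzero(red)),axis=1))
piv=np.array([.5285,-.2299])+.052*np.array([-.2504,.9681]);print("piv",piv)
cv2.imwrite("pics/w5.png",p["image"])
E
```

```text
[ 0.40805301 -0.20099773  0.20262332] -1.1786695981028974
red (array([ 408.4, -201.6,   12. ,   12.4,   11.9]), array([257., 227.])) (array([ 0.0002,  0.0007, -0.    ]), np.float64(11.93)) [17 19]
piv [ 0.5154792 -0.1795588]
```

View pics/w5.png

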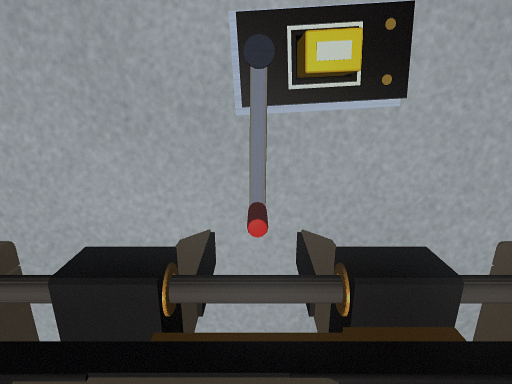

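The knob is centred between the fingers at (257,227), and the relay sits in the pocket at (333,50). I descend, cage the knob and swing it along the arc.

In the tool's units: 0.02 m is 0.4, 0.0175 m is 0.35.

Emit:
creep_tool(segments=[[0, 0.014, 0.4, 0, 0.5], [0, 0, 0.4, 0, 0.5], [0, 0, 0.35, 0, 0.4], [0, 0, 0, 0, 0.2], [0, 0, 0, 0, 0.2], [0, 0, 0, 0, 0.2], [0, 0, 0, 0, 0.2], [0, 0, 0, 0, 0.2]], grip_force=10)

```text
clock: 12.95
position: [0.4089, -0.202, 0.1464]
ee_rot: [3.124, 0.323, 0.002]
force: [0.6, 0.7, 0.6]
width: 0.202
gripper_force: 0.0
```

Emit:
creep_tool(segments=[[0.02, 0.296, 0, -0.043, 0.2], [0.02, 0.296, 0, -0.043, 0.2], [0.02, 0.296, 0, -0.043, 0.2], [0.02, 0.296, 0, -0.043, 0.2]])

```text
clock: 13.35
position: [0.4354, -0.2547, 0.1461]
ee_rot: [2.922, 1.152, -0.0]
force: [0.6, -0.5, -0.6]
width: 0.198
gripper_force: 0.3
```

In the tool's units: 0.0148 m is 0.296, 0.002 m is 0.04, -0.03 rad / 3.1416 = -0.0095.

Emit:
creep_tool(segments=[[0.02, 0.296, 0, -0.043, 0.2], [0.02, 0.296, 0, -0.043, 0.2], [0.02, 0.296, 0, -0.043, 0.2], [0.02, 0.296, 0, -0.043, 0.2], [0.02, 0.296, 0, -0.043, 0.2], [0.02, 0.296, 0, -0.043, 0.2], [0.02, 0.296, 0, -0.043, 0.2], [0.02, 0.296, 0, -0.043, 0.2], [0, 0.04, 0, -0.0095, 0.2], [0, 0, 0, 0, 0.2]])

```text
clock: 14.35
position: [0.5457, -0.2853, 0.1456]
ee_rot: [-1.886, -2.512, -0.0]
force: [-0.5, 0.6, 0.0]
width: 0.203
gripper_force: 0.0
```

```bash
python3 - <<'E'
from h import *
p=shot("wrist");H=hsv(p);o=readout.observe();print(o["position"],totool([0,0]),o["force"])
red=((H[...,0]<8)|(H[...,0]>172))&(H[...,1]>150)&(H[...,2]>60)
for r in rect(p,red,.109,30):
    print("red",r); d=r[0][:2]/1000-np.array([.5155,-.1796]); print("a",np.radians(284.5)-np.arctan2(d[1],d[0])%(2*np.pi), np.hypot(*d))
cv2.imwrite("pics/w6.png",p["image"])
E
```

```text
[ 0.54550536 -0.28523185  0.14570709] (array([0., 0., 0.]), np.float64(106.14)) [ 0.04515453  0.55438078 -0.88935339]
red (array([ 540.7, -274.4,   12.8,   20.7,   16.2]), array([251., 257.]))
a -0.0067416283066616955 0.09809220152489187
```

View pics/w6.png

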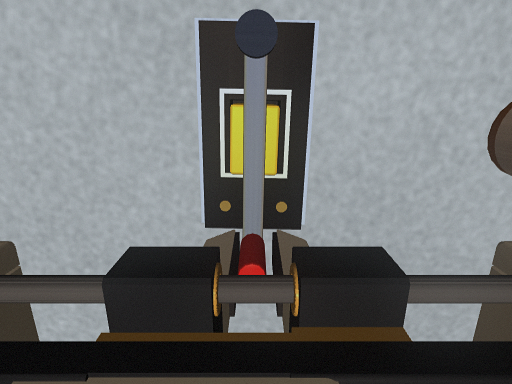

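The lever lies shut over the relay, its bar running down column 255. I release the knob, lift and travel to the outlet.

In the tool's units: 0.042 m is 0.84, 0.0105 m is 0.21.

Emit:
creep_tool(segments=[[0, 0, 0, 0, 0.45], [0, 0, 0, 0, 0.45], [0, 0, -0.6, 0, 0.45], [0, 0, -0.6, 0, 0.45], [0, 0, -0.8, 0, 0.45], [0.84, 0.21, 0, 0, 0.45], [0.84, 0.21, 0, 0, 0.45], [0.84, 0.21, 0, 0, 0.45], [0.84, 0.21, 0, 0, 0.45], [0.84, 0.21, 0, 0, 0.45]])

```text
clock: 15.4
position: [0.5367, -0.0674, 0.246]
ee_rot: [1.885, 2.512, -0.0]
force: [1.9, 0.2, 0.1]
width: 0.449
gripper_force: 0.0
```

Emit:
creep_tool(segments=[[0.84, 0.21, 0, 0, 0.45], [0.84, 0.21, 0, 0, 0.45], [0.84, 0.21, 0, 0, 0.45], [0.84, 0.21, 0, 0, 0.45], [0.84, 0.21, 0, 0, 0.45], [0, 0, 0, -0.0462, 0.5], [0, 0, 0, -0.0462, 0.5], [0, 0, 0, -0.0462, 0.5], [0, 0, 0, -0.0462, 0.5], [0, 0, 0, -0.0462, 0.5]])

```text
clock: 16.4
position: [0.5283, 0.1473, 0.2459]
ee_rot: [0.862, 3.021, -0.0]
force: [0.7, -0.0, 1.2]
width: 0.5
gripper_force: 0.0
```

Emit:
creep_tool(segments=[[0, 0, 0, -0.0462, 0.5], [0, 0, 0, -0.0462, 0.5], [0, 0, 0, -0.0462, 0.5], [0, 0, 0, -0.0462, 0.5], [0, 0, 0, -0.0462, 0.5], [0, 0, 0, 0, 0.5], [0, 0, 0, 0, 0.5]])

```text
clock: 17.1
position: [0.5285, 0.1472, 0.2457]
ee_rot: [0.25, -3.132, 0.0]
force: [-0.5, -0.1, 0.3]
width: 0.503
gripper_force: 0.0
```

```bash
python3 - <<'E'
from h import *
p=shot("wrist");np.save("pics/s7.npy",dict(p),allow_pickle=True);H=hsv(p);o=readout.observe();print(o["position"],totool([0,0]),o["joints"].round(2))
bl=(H[...,0]>100)&(H[...,0]<125)&(H[...,1]>150)&(H[...,2]>50); print("blue",rect(p,bl,.094))
og=(H[...,0]>5)&(H[...,0]<20)&(H[...,1]>180)&(H[...,2]>120); print("orange",rect(p,og,.054,15))
cv2.imwrite("pics/w7.png",p["image"])
E
```

```text
[0.52850001 0.14725676 0.24576216] (array([0., 0., 0.]), np.float64(-170.85)) [ 0.41  0.64 -1.18  1.76  0.64  1.19  0.77]
blue [(array([527.2, 205.7,  11.1,  34.8,  80.2]), array([324., 209.]))]
orange [(array([558.9, 200.8,   2.3,  15.8,  79.8]), array([303., 224.])), (array([488.5, 255.8,   3.5,   9.6,  78.5]), array([377., 164.])), (array([499.3, 211.3,   2.3,  21.9,  79.8]), array([328., 168.])), (array([362.5, 305.3,   4. ,  10.1,  80.1]), array([477.,  24.]))]
```

View pics/w7.png

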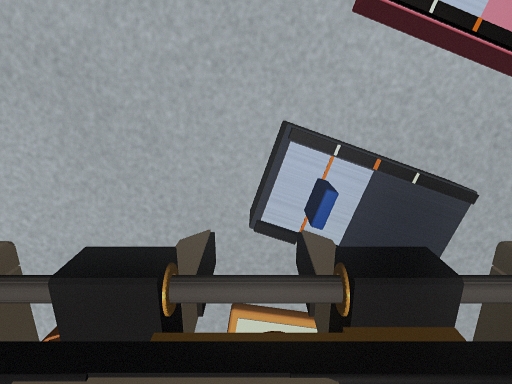

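The tab's top is at (327,205) and the outlet's yaw is about -10°. I centre over the tab and turn square to it.

Units first: shifts go in shares of 50 mm and turns go in shares of 180 degrees. So 0.0294 m is 0.588, 0.029 m is 0.58, 0.111 rad / 3.1416 = 0.0353.

Emit:
creep_tool(segments=[[-0.08, 0.58, 0.4, 0, 0.5], [-0.088, 0.588, 0.4, 0, 0.5], [0, 0, 0, 0.0353, 0.5], [0, 0, 0, 0.0353, 0.5], [0, 0, 0, 0.0353, 0.5], [0, 0, 0, 0, 0.5], [0, 0, 0, 0, 0.5]])

```text
clock: 17.85
position: [0.5273, 0.2063, 0.2059]
ee_rot: [0.262, 3.13, -0.001]
force: [-0.5, -0.1, 0.7]
width: 0.503
gripper_force: 0.0
```

```bash
python3 - <<'E'
from h import *
p=shot("wrist");H=hsv(p);o=readout.observe();print(o["position"],totool([0,0]),o["joints"].round(2))
bl=(H[...,0]>100)&(H[...,0]<125)&(H[...,1]>150)&(H[...,2]>50); r=rect(p,bl,.094);print("blue",r,[totool(a[0][:2]/1000-o["position"][:2]) for a in r])
top=(bl&(H[...,2]>np.percentile(H[...,2][bl],50)));print(rect(p,top,.094))
og=(H[...,0]>5)&(H[...,0]<20)&(H[...,1]>180)&(H[...,2]>120);
for a in rect(p,og,.054,15): print("orange",a,totool(a[0][:2]/1000-o["position"][:2])[0])
v,u=np.nonzero(bl); q=np.load("pics/s7.npy",allow_pickle=True).item();print("tri",tri([(p,(u.mean(),v.mean())),(q,(324,209))]))
E
```

```text
[0.52734502 0.20626394 0.20587088] (array([0., 0., 0.]), np.float64(170.42)) [ 0.23  0.66 -1.05  1.77  0.64  1.1   0.36]
blue [(array([527.3, 206.5,  11.3,  33.4,  79.9]), array([255., 217.]))] [(array([ 0.0001,  0.0002, -0.    ]), np.float64(170.42))]
[(array([523.4, 207.2,   8.4,  22.5,  79.7]), array([256., 212.]))]
orange (array([499.3, 211.4,   2.4,  21.3,  79.4]), array([255., 166.])) [ 0.0285  0.0004 -0.    ]
orange (array([488.6, 254.5,   3.2,   9.5,  82.9]), array([307., 144.])) [ 0.0462  0.0411 -0.    ]
tri [0.5279 0.2064 0.0916]
```

In the tool's units: 0.03 m is 0.6, 0.019 m is 0.38, 0.008 rad / 3.1416 = 0.0025.

Emit:
creep_tool(segments=[[0, 0, 0.6, 0.0025, 0.5], [0, 0, 0.6, 0, 0.5], [0, 0, 0.38, 0, 0.4], [0, 0, 0, 0, 0.05], [0, 0, 0, 0, 0.05], [0, 0, 0, 0, 0.05], [0, 0, 0, 0, 0.05], [0, 0, 0, 0, 0.05], [0, 0, 0, 0, 0.05], [0, 0, 0, 0, 0.05]], grip_force=35)

```text
clock: 18.9
position: [0.5278, 0.2061, 0.1279]
ee_rot: [0.278, 3.128, -0.001]
force: [-1.3, -3.3, 7.1]
width: 0.127
gripper_force: 35.0
```

Emit:
creep_tool(segments=[[0, 0, 0, 0, 0.05], [0, 0, 0, 0, 0.05], [0, 0.16, 0, 0, 0.05], [0, 0.16, 0, 0, 0.05], [0, 0.16, 0, 0, 0.05], [0, 0.16, 0, 0, 0.05], [0, 0.16, 0, 0, 0.05], [0, 0, 0, 0, 0.05], [0, 0, 0, 0, 0.05], [0, 0, 0, 0, 0.05]])

```text
clock: 19.9
position: [0.5346, 0.2445, 0.1279]
ee_rot: [0.278, 3.128, -0.004]
force: [-2.5, -6.3, 10.7]
width: 0.129
gripper_force: 35.0
```

```bash
python3 - <<'E'
from h import *
p=shot("wrist");o=readout.observe();H=hsv(p);print(o["position"],o["force"],o["width"],o["gripper_force"],"moved",totool(o["position"][:2]-[.5273,.2063]))
og=(H[...,0]>5)&(H[...,0]<20)&(H[...,1]>150)&(H[...,2]>90);
for a in rect(p,og,.056,8): print("orange",a,totool(a[0][:2]/1000-o["position"][:2])[0])
cv2.imwrite("pics/w8.png",p["image"])
E
```

```text
[0.53464432 0.24446719 0.1279073 ] [-2.338933   -6.9666778  10.77792411] 0.12822808169975614 35.005130767822266 moved (array([-0.0005,  0.0389, -0.0001]), np.float64(169.82))
orange (array([596.9, 224.1, 202.8,   9.5,  79.9]), array([242., 336.])) [-0.0649 -0.009   0.0001]
orange (array([584.7, 236.9,   3.9,   8.4,  79.8]), array([257., 315.])) [-0.0506  0.0014  0.0001]
orange (array([570.7, 256.3,   2.6,  33.6,  81.3]), array([284., 292.])) [-0.0334  0.018   0.    ]
orange (array([564.3, 221.8,   3.1,  34.2,  79.6]), array([227., 292.])) [-0.0332 -0.0171  0.0001]
orange (array([505.3, 249.9,   2.3,  22.7,  80. ]), array([255., 193.])) [ 0.0298  0.0002 -0.    ]
orange (array([488.5, 254.1,   3.3,   9.9,  80.3]), array([257., 163.])) [ 0.0471  0.0013 -0.0001]
```

View pics/w8.png

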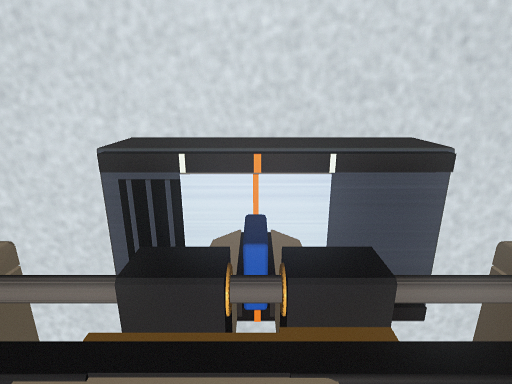

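The shutter's orange line at (255,193) is level with the rail mark at (257,163), about 39 mm of travel, and the tab is held with 35 N. I hand the job in.

```bash
python3 - <<'E'
from h import *
q=shot("scene");H=hsv(q);red=((H[...,0]<8)|(H[...,0]>172))&(H[...,1]>150)&(H[...,2]>60)
print([r for r in rect(q,red,.1,6) if abs(r[0][0]-540)<80 and abs(r[0][1]+280)<80])
print(workorder.sign_off())
E
```

```text
[(array([ 548.7, -287.2,   11.6,   27.2,   84.4]), array([166., 241.]))]
the job is handed in; nothing more can be done
None
```

The job is handed in, with no verdict shown: by my measurements the relay is home in the pocket, the lever is shut over it, and the shutter is held at about 39 mm of its 80 mm travel with a 35 N grip.

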